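Thread the pearl bead onto the open bangle and lay the piece in the tray

TASK

Feed one end of the open bangle through the bore of the pearl bead sitting in the wooden nest, in from the low front and out through the slotted steel plate, following the bangle's own curve until the bead clicks over the low ridge on the bar and rests against the stop collar; feel your way and never ram it, the pearl chips. Then lift bangle and bead out together and lay them flat in the empty part of the pearl tray, letting go only once they are down. Leave the adhesive bottle, the tweezers and the small cup where they are.

Things in the scene. Friction and masses are not known exactly. Their poses are not given: they have to be found in the camera images.
- bangle: Open torque bangle of silvery 7 mm round bar bent to a 38 mm radius (centre line), lying flat, 90 g. Origin at its circle's centre, at bar height (8 mm up when flat); z the circle's axis; x towards the middle of its plate, the opening at -x. Angles about z from x: plate 6 mm thick, 12 mm high out to +-52 deg; stop collars at +-52 deg; then bare bar to the rounded ends at +-136 deg.
- bangle_signet (a point): Centre of the signet block in the middle of the plate, 38 mm from the bangle's origin along its x: 12 mm thick (radially), 24 mm long, 16 mm high, flat sides. Hold the bangle here, across the 12 mm.
- bangle_tip_left (a point): Centre of the bar's rounded end at +136 deg; the metal ends 3.5 mm further along the arc.
- bangle_tip_right (a point): Centre of the bar's rounded end at -136 deg; the metal ends 3.5 mm further along the arc.
- bangle_seat_left (a point): Where the bead's centre is when it sits home on the +y arm: on the bar's centre line at +69.8 deg, its face against the collar (a ring at +52 deg, 16 mm across, 4 mm thick), just past the ridge (a swelling of the bar to 8.6 mm at +74.8 deg): the force rises, drops at the click and rises again at the collar. Either arm will do.
- bangle_seat_right (a point): The same on the -y arm: on the bar's centre line at -69.8 deg, past the ridge at -74.8 deg, its face against the collar at -52 deg.
- bead: Loose white pearl bead, a barrel 24 mm across, 15 mm long, 42 g. Origin at its centre, y along its bore: 9.5 mm wide, mouths flared to 17 mm. Two sprung rubber pads in it, above and below, grip the bar: it drags by up to 5 N along the bar, takes 8 to 14 N to click over the ridge, and stays where it is left. It chips if pressed against the nest or its plate with more than 20 N.
- bead_nest: Fixed wooden nest, foot 66 x 62 x 8 mm. Origin under its middle, z up. The bead lies in an upward-open V (edge 37 mm up), its bore level along the nest's y. At +7.5 to +11.5 mm in y a steel plate, 46 mm wide, 48 mm high, stops the bead; the bar passes its 13.6 mm slot, open at the top. At -y only a lip, 31 mm high: the bangle enters there, going +y.
- nest_seat (a point): Where the bead's centre lies in the nest, 42 mm above the worktop. To thread it the bangle is level at this height, its centre 38 mm to the side of the bore (nest +x or -x), and turns about that centre.
- pearl_tray: Fixed wooden tray 220 x 210 mm, walls 32 mm high, floor 4 mm up. Origin under its middle. A divider, 26 mm high, runs along its x at y = +35 to +41 mm; the larger part on the -y side is empty (208 x 133 mm).
- tray_space (a point): Middle of the empty part's floor, 31.5 mm from the tray's middle in its -y.
- adhesive_bottle: Bystander: small white bottle with a brown cone cap, 29 mm across, 88 mm high, standing. Origin under its middle.
- tweezers: Bystander: steel tweezers lying flat, 115 mm long. Origin at the middle.
- ramekin_2: Bystander: small white ribbed cup, 49 mm across, 27 mm high, empty. Origin under its middle.
Not all that is in view belongs to the job. What is shaped like the bead_nest but green or turquoise is not meant.

How it is judged:
By the outcome, as a careful person would: the job done as asked, in the order asked, and still so for the second after the job is handed in, with the robot touching nothing.
It also fails if it takes over 70 s, if anything falls off the work surface, if the arm or the gripper's body presses on something with over 40 N, if the wrist force passes 120 N, or if a joint passes its speed limit or range.

ROBOT

A 7-joint arm with a two-finger parallel gripper is mounted at the origin on a cart in front of the work surface, level with it; the furniture and walls round the work are solid. World frame = base frame: x ahead of the robot, y to its left, z up, the work surface at z = 0. Lengths are in mm, angles in rad, forces in N, time in s.
With the tool pointing down it reaches from about 350 to 900 mm from the base axis. Payload 19.9 kg.
Tool frame: the origin (TCP) lies on the mounting face of the last link; the fingertips stand 199 mm ahead of it and the grasp point (between the pads) lies 180 mm ahead of it; z points along the fingers, y is the line along which they close (so a half turn about z gives the same grasp; the last joint's range is limited). The gripper opens to 94 mm and grips with 3 to 60 N. Pads are 16 mm wide; open, the fingers measure 119 mm over their backs; the gripper's body (75 mm by 177 mm) begins 78 mm behind the grasp point.
Start: joints at [-1.161, 0.417, -0.01, 1.614, 0.005, 1.111, -0.053], TCP at [272.291, 562.563, 404.625] pointing down, gripper open.
Joint ranges: [-2.81, 2.81], [-0.39, 2.02], [-1.27, 1.25], [0.06, 2.57], [-1.19, 4.33], [0.19, 2], [-2.82, 2.82]. Speed limits (rad/s): [1.89, 1.89, 2.39, 2.39, 3.01, 3.01, 3.01].

INTERFACE

Orientations are given as a rotation vector (axis times angle).
In Python, from rig import env gives the robot as it stands.
- The arm moves only by the shell command python3 -m creep 'ROWS' [FORCE]. ROWS is JSON, one flat list of numbers, 7 for each row, row after row: the opening, from 0 (shut) to 1 (fully open), then the shift along the world's x, y, z in mm, then the turn, a rotation vector about the world's x, y, z in rad. In form: [jaw, tx, ty, tz, rx, ry, rz, jaw, tx, ty, tz, rx, ry, rz, ...]. A call has 1 to 20 rows; each row shifts and turns the commanded pose from where the row before left it; what a row does not reach is not made up. A row lasts 1/10 s, in which the tool goes at most 50 mm and 8.59 degrees, less where a joint would pass 70% of its speed; a pose out of reach is approached as far as the arm can. A call is refused whole if a number of a shift passes 50 or a number of a turn 0.15, either way. A call with a gripper value outside its range is refused whole. The fingers move at their own pace and stop on an object; FORCE is the grip in N (left out, the last holds). Time passes only in rows, so rows that do not move let the fingers close. It gives the time, the measured TCP pose, the force, the opening and the grip force at its end, in the units of the state.
- env.sense(): the state, without advancing time (a new reading comes with each control period).
- env.read_camera(name): name is "scene" or "top"; returns a dict with "color" (480x640x3 uint8, blue, green, red), "depth" (480x640 float32, mm along the optical axis (not along the pixel's ray), 0 where there is no reading), "camera_matrix" (3x3 intrinsics, pixels), "extrinsics" (4x4, takes a point from world to camera coordinates). Camera axes: x right, y down, z forward; pixel columns grow to the right and rows downward; lengths in mm; the calibration is good to about 2 mm. A picture is of the moment at which its call begins.
- env.sign_off(): hands the job in; it is judged then, once.
The state is a dict: "time_s": time; "joints": joint angles; "joint_vel": joint speeds; "joint_efforts": joint torques, N m; "position": TCP position; "orientation": TCP orientation; "wrist_force": force on the tool from outside, world axes, zero at the start; "torque": the same for the moment, N m; "gripper_width": finger opening in mm; "grip_force": force on a finger pad.
Only numpy, scipy, OpenCV 4.12 (cv2) and the standard library are available. Lean on these libraries where they do the work, as an engineer would, in place of code of your own. Each camera call takes 0.05 s, during which the arm holds its last target. There are 200 camera calls.

## Working session

There is one attempt and no reset: what is moved stays moved. The work goes in short steps, Python scripts to look and compute and a shell command to move; the robot and the scene stay as the last step left them, time stands still between calls to the robot, and variables do not carry over. Pictures are saved under pics/ and viewed, at most 13 in all, crops included, and the job is handed in when it is done.

```bash
mkdir -p pics; ls; python3 - <<'E'
from rig import env
import cv2,numpy as np
s=env.sense()
for k in s: print(k,np.round(s[k],3))
for n in("scene","top"):
    c=env.read_camera(n); cv2.imwrite(f"pics/{n}0.png",c["color"]); np.savez(f"{n}0.npz",**c)
    print(n,c["camera_matrix"].round(1).tolist(),c["extrinsics"].round(3).tolist())
E
```

```text
pics
time_s 0.0
joints [-1.162  0.418 -0.01   1.614  0.005  1.111 -0.053]
joint_vel [-0.001  0.001 -0.002  0.    -0.    -0.    -0.   ]
joint_efforts [-0.0000e+00 -8.5125e+01  6.3800e-01 -4.2601e+01 -4.9000e-02  1.9000e-02
  0.0000e+00]
position [272.233 562.46  404.056]
orientation [-7.020e-01 -3.062e+00  2.000e-03]
wrist_force [-0.555  0.202 -1.083]
torque [-0.022 -0.021  0.046]
grip_force 0.0
gripper_width 94.043
scene [[484.3, 0.0, 325.1], [0.0, 484.3, 245.9], [0.0, 0.0, 1.0]] [[0.772, -0.635, 0.015, -400.639], [-0.385, -0.486, -0.784, 253.025], [0.506, 0.6, -0.62, 839.902], [0.0, 0.0, 0.0, 1.0]]
top [[538.7, 0.0, 316.2], [0.0, 538.7, 247.5], [0.0, 0.0, 1.0]] [[-0.029, -1.0, -0.011, 17.127], [-0.997, 0.029, -0.071, 518.581], [0.072, 0.009, -0.997, 1070.49], [0.0, 0.0, 0.0, 1.0]]
```

View pics/scene0.png

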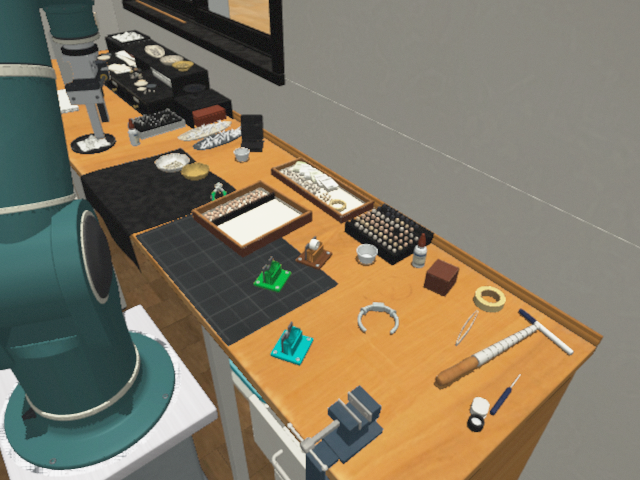

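View pics/top0.png

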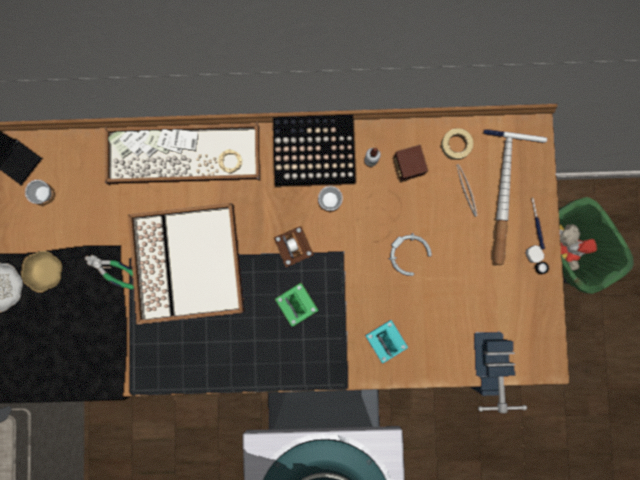

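The scene view shows the brown nest with the pearl at scene (315,252) and top (293,245). Lookalikes are the green nest at top (297,304) and the turquoise one at (387,341), and neither is meant. The open silver bangle is at top (410,255), with rings at (457,143) and (230,160) that could be taken for it. The tray is at top (187,263), with its empty part on the right. I choose the brown nest and the silver bangle and check both in one crop.

```bash
cat > h.py <<'E'
import numpy as np,cv2
def load(n,i=0): return dict(np.load(f"{n}{i}.npz"))
def ray(c,u,v):
    E=c["extrinsics"];R,t=E[:3,:3],E[:3,3];o=-R.T@t
    uv=np.stack([np.atleast_1d(u),np.atleast_1d(v),np.ones(np.size(u))]).astype(float)
    d=(R.T@np.linalg.inv(c["camera_matrix"])@uv).T
    return o,d
def onz(c,u,v,z):
    o,d=ray(c,u,v); return o+d*((z-o[2])/d[:,2])[:,None]
def depthpts(c,m):
    v,u=np.nonzero(m&(c["depth"]>0)); o,d=ray(c,u,v); return o+d*c["depth"][v,u][:,None],u,v
def tri(c1,p1,c2,p2):
    o1,d1=ray(c1,*p1);o2,d2=ray(c2,*p2);d1=d1[0];d2=d2[0]
    s=np.linalg.lstsq(np.stack([d1,-d2],1),o2-o1,rcond=None)[0]
    a=o1+s[0]*d1;b=o2+s[1]*d2
    return (a+b)/2,np.linalg.norm(a-b)
E
python3 - <<'E'
from h import *
t=load("top");s=load("scene")
f=lambda c,u,v,w=32:cv2.resize(c["color"][v-w*3//4:v+w*3//4,u-w:u+w],(400,300),interpolation=cv2.INTER_CUBIC)
cv2.imwrite("pics/crop1.png",np.vstack([np.hstack([f(t,293,245),f(s,315,252)]),np.hstack([f(t,410,255),f(s,378,318)])]))
E
```

```text
(no output)
```

View pics/crop1.png

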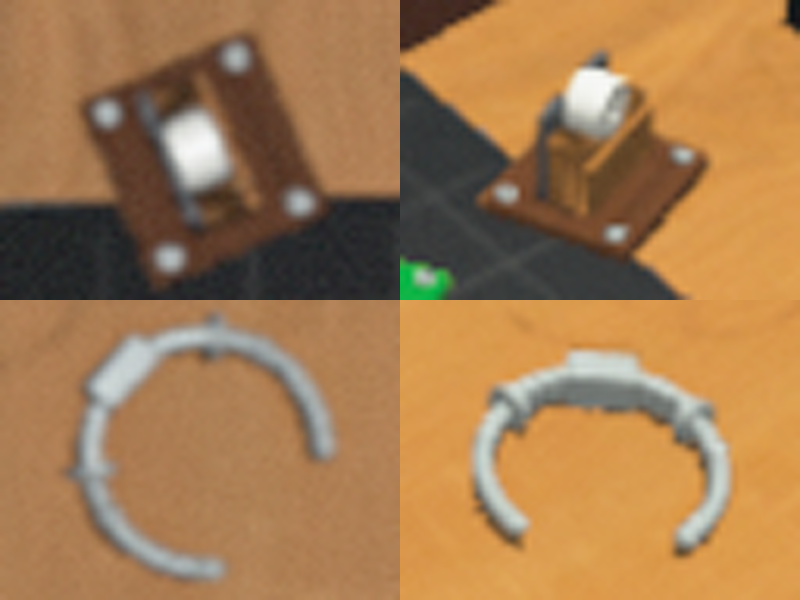

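The crop confirms both. The brown nest holds the white bead, with the steel plate on its left (+y) side and the open lip on the right. The silver bangle has its signet at top about (404,253), with the opening to the lower right.

```bash
python3 - <<'E'
from h import *
from scipy.optimize import least_squares
t=load("top");s=load("scene")
def blobs(c,u,v,w,hgt,thr,sat=60):
    hsv=cv2.cvtColor(c["color"],cv2.COLOR_BGR2HSV)
    m=((hsv[...,1]<sat)&(hsv[...,2]>thr)).astype(np.uint8); k=np.zeros_like(m);k[v-hgt:v+hgt,u-w:u+w]=1
    m*=k; n,l,st,ce=cv2.connectedComponentsWithStats(m)
    return l,st,ce
P={}
for nm,c,(u,v) in(("top",t,(293,245)),("scene",s,(315,252))):
    l,st,ce=blobs(c,u,v,28,24,120,75)
    print(nm,[(st[i,4],ce[i].round(2).tolist()) for i in range(1,len(ce)) if st[i,4]>4])
# bangle
for nm,c,(u,v) in(("top",t,(410,255)),("scene",s,(378,318))):
    l,st,ce=blobs(c,u,v,30,26,110,70)
    i=1+np.argmax(st[1:,4]); vv,uu=np.nonzero(l==i)
    p=onz(c,uu,vv,8)
    r=least_squares(lambda q:np.hypot(p[:,0]-q[0],p[:,1]-q[1])-q[2],[p[:,0].mean(),p[:,1].mean(),38],loss='soft_l1').x
    a=np.arctan2(p[:,1]-r[1],p[:,0]-r[0]); b=np.sort(a); g=np.diff(np.r_[b,b[0]+2*np.pi]); j=g.argmax()
    mid=b[j]+g[j]/2
    d=c["depth"][vv,uu]; q,_,_=depthpts(c,l==i)
    print(nm,st[i,4],"centre,R",r.round(2),"gapdeg",np.degrees(g[j]),"xdir deg",np.degrees((mid+np.pi)%(2*np.pi)),"depth z pct",np.percentile(q[:,2],[5,25,50,75,95]).round(1))
# tray inner white
hsv=cv2.cvtColor(t["color"],cv2.COLOR_BGR2HSV)
m=((hsv[...,1]<50)&(hsv[...,2]>180)).astype(np.uint8);m[:,:165]=0;m[:,250:]=0;m[:200]=0;m[330:]=0
m=cv2.morphologyEx(m,cv2.MORPH_OPEN,np.ones((5,5)))
cn=max(cv2.findContours(m,0,2)[0],key=cv2.contourArea);r=cv2.minAreaRect(cn);b=cv2.boxPoints(r)
print("tray box",onz(t,b[:,0],b[:,1],4).round(1).tolist(),"mid",onz(t,*r[0],4).round(1),depthpts(t,m>0)[0][:,2].mean())
E
```

```text
top [(np.int32(15), [298.4, 229.6]), (np.int32(14), [277.71, 238.5]), (np.int32(106), [292.01, 244.38]), (np.int32(14), [308.5, 252.71]), (np.int32(18), [287.89, 261.72])]
scene [(np.int32(99), [313.67, 243.83]), (np.int32(7), [327.71, 252.43]), (np.int32(10), [299.5, 258.8]), (np.int32(9), [317.0, 265.0])]
top 416 centre,R [ 498.83 -189.41   38.2 ] gapdeg 79.48094557812539 xdir deg 45.10750012401255 depth z pct [-2.   8.  10.3 13.  16.1]
scene 381 centre,R [ 497.82 -191.66   38.36] gapdeg 78.23293581812237 xdir deg 45.2187343915538 depth z pct [ 0.   8.1 10.5 13.  16.3]
tray box [[595.2, 312.1, 4.0], [604.4, 181.1, 4.0], [399.9, 164.3, 4.0], [390.8, 293.6, 4.0]] mid [[496.9 237.7   4. ]] 4.2185547736677815
```

```bash
python3 - <<'E'
from h import *
t=load("top");s=load("scene")
T=[(298.4,229.6),(308.5,252.71),(287.89,261.72),(277.71,238.5)]
S={1:(317.0,265.0),2:(299.5,258.8),0:(327.71,252.43)}
for i in S: print(i,tri(t,T[i],s,S[i]))
b=onz(t,*np.array(T).T,9.5);c=b.mean(0);print("bolts top",b.round(1).tolist(),"c",c)
# scene bolts on plane
bs=onz(s,*np.array([S[0],S[1],S[2]]).T,9.5);print("bolts scene",bs.round(1).tolist(),"c",(bs[0]+bs[2])/2)
d=(b[3]-b[0])+(b[2]-b[1]); print("edge 0->3 deg",np.degrees(np.arctan2(d[1],d[0])))
d=(b[0]-b[1])+(b[3]-b[2]); print("edge 1->0 deg",np.degrees(np.arctan2(d[1],d[0])), np.linalg.norm(b[0]-b[1]),np.linalg.norm(b[0]-b[3]))
print("bead tri of blob centroids",tri(t,(292.01,244.38),s,(313.67,243.83)))
for nm,c in(("top",t),("scene",s)):
  hsv=cv2.cvtColor(c["color"],cv2.COLOR_BGR2HSV);m=(hsv[...,1]<75)&(hsv[...,2]>120)
  k=np.zeros(m.shape,bool); u,v=(292,244) if nm=="top" else (314,244); k[v-9:v+9,u-8:u+8]=1
  p,_,_=depthpts(c,m&k);print(nm,"bead depth top z",np.percentile(p[:,2],[50,95]),p[p[:,2]>46].mean(0))
h=t
# plate: dark steel high points z 40..50 near nest
c0=b.mean(0)
for nm,c in(("top",t),("scene",s)):
  p,_,_=depthpts(c,np.ones((480,640),bool)); q=p[(np.hypot(p[:,0]-c0[0],p[:,1]-c0[1])<40)&(p[:,2]>25)]
  print(nm,len(q),q[:,2].max())
E
```

```text
1 (array([509.62165193,  18.05781217,   5.68498616]), np.float64(0.2909398345534015))
2 (array([492.25954251,  60.84239122,   5.12936744]), np.float64(0.18613131068491667))
0 (array([557.60465506,  37.48810597,   6.04312309]), np.float64(0.1382602453834805))
bolts top [[557.2, 37.4, 9.5], [509.3, 18.1, 9.5], [492.1, 60.5, 9.5], [540.2, 80.1, 9.5]] c [524.69115299  49.02079562   9.5       ]
bolts scene [[554.9, 34.2, 9.5], [506.9, 14.5, 9.5], [489.1, 56.7, 9.5]] c [521.99127399  45.44484533   9.5       ]
edge 0->3 deg 111.83398588269566
edge 1->0 deg 22.089082535690792 51.66826268506948 45.998517936838496
bead tri of blob centroids (array([524.91311456,  49.50798998,  40.28607323]), np.float64(0.15342478575259708))
top bead depth top z [49.89471514 55.14869253] [523.99423023  48.69013455  50.93396638]
scene bead depth top z [45.71574358 53.6953241 ] [520.7217022   44.94861656  51.07898774]
top 270 57.261630036972065
scene 234 56.38633431072617
```

```bash
python3 -m creep '[1,14,-40,-2,0,0,-0.019,1,14,-40,-2,0,0,-0.019,1,14,-40,-2,0,0,-0.019,1,14,-40,-2,0,0,-0.019,1,14,-40,-2,0,0,-0.019,1,14,-40,-2,0,0,-0.019,1,14,-40,-2,0,0,-0.019,1,14,-40,-2,0,0,-0.019,1,14,-40,-2,0,0,-0.019,1,14,-40,-2,0,0,-0.019,1,14,-40,-2,0,0,-0.019,1,14,-40,-2,0,0,-0.019,1,14,-40,-2,0,0,-0.019,1,14,-40,-2,0,0,-0.019,1,14,-40,-2,0,0,-0.019,1,14,-40,-2,0,0,-0.019,1,14,-40,-2,0,0,-0.019,1,14,-40,-2,0,0,-0.019,1,0,0,0,0,0,0,1,0,0,0,0,0,0]' 20
```

```text
time_s: 2.1
position: [524.2, -158.0, 368.1]
orientation: [-1.215, -2.896, 0.001]
wrist_force: [-0.1, 1.2, -0.4]
gripper_width: 94.0
grip_force: 0.0
```

```bash
python3 -m creep '[0.5,1,-5.5,-20,0,0,0.008,0.5,0,0,-30,0,0,0,0.5,0,0,-30,0,0,0,0.5,0,0,-30,0,0,0,0.5,0,0,-25,0,0,0,0.5,0,0,-15,0,0,0,0.5,0,0,-10,0,0,0,0.5,0,0,-5,0,0,0,0.5,0,0,-2,0,0,0,0.5,0,0,0,0,0,0]' 20; python3 - <<'E'
from rig import env
import cv2,numpy as np
for n in("scene","top"):
    c=env.read_camera(n); np.savez(f"{n}1.npz",**c)
    u,v=((378,318) if n=="scene" else (410,255))
    cv2.imwrite(f"pics/{n}1.png",cv2.resize(c["color"][v-45:v+45,u-60:u+60],(400,300),interpolation=cv2.INTER_CUBIC))
cv2.imwrite("pics/c2.png",np.hstack([cv2.imread("pics/scene1.png"),cv2.imread("pics/top1.png")]))
E
```

```text
time_s: 3.1
position: [525.5, -162.9, 202.1]
orientation: [1.201, 2.902, 0.0]
wrist_force: [0.2, -0.1, 0.5]
gripper_width: 46.7
grip_force: 0.0
```

View pics/c2.png

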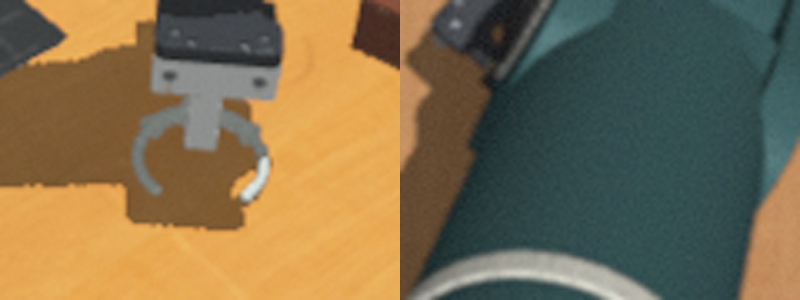

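The scene crop shows the finger straddling the signet, at about (203,120) in the crop. The arm hides the bangle from the top camera. I close now.

```bash
python3 -m creep '[0,0,0,0,0,0,0,0,0,0,0,0,0,0,0,0,0,0,0,0,0,0,0,0,0,0,0,0,0,0,0,0,0,0,0,0,0,0,0,0,0,0,0,0,0,0,0,0,0]' 50
```

```text
time_s: 3.9
position: [525.3, -162.9, 201.7]
orientation: [1.201, 2.903, -0.0]
wrist_force: [-0.4, -0.1, 0.3]
gripper_width: 11.3
grip_force: 50.0
```

```bash
python3 -m creep '[0,0,0,10,0,0,0,0,0,0,20,0,0,0,0,0,0,30,0,0,0,0,0,0,30,0,0,0,0,0,0,20,0,0,0,0,0,0,0,0,0,0]' 50; python3 - <<'E'
from rig import env
import cv2,numpy as np
print(env.sense()["orientation"])
for n in("scene","top"):
    c=env.read_camera(n); np.savez(f"{n}2.npz",**c)
    cv2.imwrite(f"pics/{n}2.png",c["color"])
E
```

```text
time_s: 4.5
position: [525.8, -163.3, 314.7]
orientation: [1.2, 2.899, 0.002]
wrist_force: [0.1, -0.4, -1.3]
gripper_width: 11.5
grip_force: 50.0
[1.19988952e+00 2.89884624e+00 1.71051044e-03]
```

```bash
python3 -m creep '[0,8.7,29,-3,0,0,-0.072,0,8.7,29,-3,0,0,-0.072,0,8.7,29,-3,0,0,-0.072,0,8.7,29,-3,0,0,-0.072,0,8.7,29,-3,0,0,-0.072,0,8.7,29,-3,0,0,-0.072,0,8.7,29,-3,0,0,-0.072,0,8.7,29,-3,0,0,-0.072,0,0,0,0,0,0,0,0,0,0,0,0,0,0,0,0,0,0,0,0,0]' 50; python3 - <<'E'
from rig import env
import cv2,numpy as np
s=env.sense();print(s["orientation"],s["joints"].round(2) if hasattr(s["joints"],"round") else s["joints"])
o=[]
for n in("scene","top"):
    c=env.read_camera(n); np.savez(f"{n}3.npz",**c)
    u,v=((325,230) if n=="scene" else (293,235))
    o.append(cv2.resize(c["color"][v-60:v+60,u-40:u+40],(400,600),interpolation=cv2.INTER_CUBIC))
cv2.imwrite("pics/c3.png",np.hstack(o))
E
```

```text
time_s: 5.7
position: [594.6, 68.0, 287.1]
orientation: [-1.977, -2.441, 0.002]
wrist_force: [0.6, -0.4, -0.9]
gripper_width: 11.4
grip_force: 50.0
[-1.97685073e+00 -2.44122412e+00  1.99589054e-03] [-0.57  0.56  0.54  1.79 -0.36  0.89  0.34]
```

View pics/c3.png

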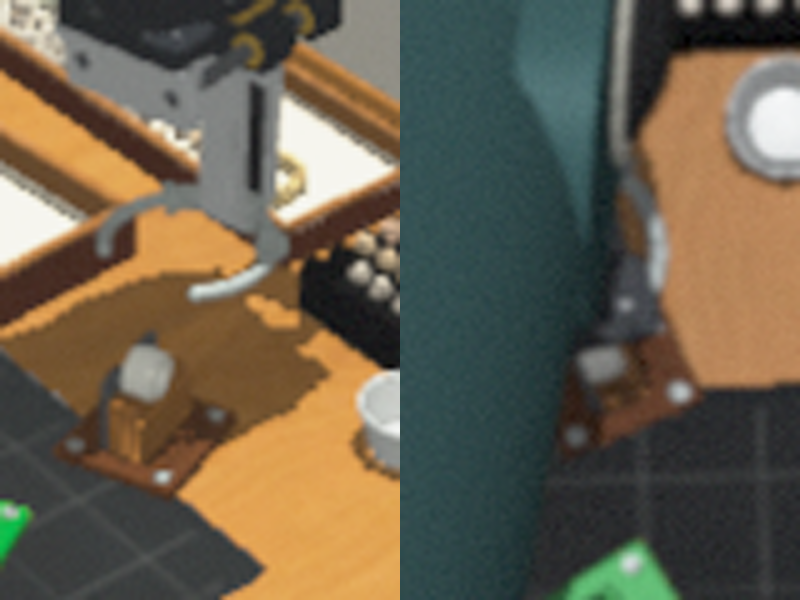

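The scene crop shows both bangle arms, with tips near scene (324,228) and (306,220), held above the nest, whose bead is at (314,244). The top view shows only part of it. I fit the circle at the bar height known from the arm pose and compare it with the nest in the same view.

```bash
cat > fit.py <<'E'
from h import *
from scipy.optimize import least_squares
def fit(c,z,boxes,g,phi=None,vlo=95,sat=60,R=38):
    hsv=cv2.cvtColor(c["color"],cv2.COLOR_BGR2HSV);m=(hsv[...,1]<sat)&(hsv[...,2]>vlo)
    k=np.zeros(m.shape,bool)
    for u0,u1,v0,v1 in boxes:k[v0:v1,u0:u1]=1
    v,u=np.nonzero(m&k);p=onz(c,u,v,z)
    ok=np.abs(np.hypot(p[:,0]-g[0],p[:,1]-g[1])-R)<9;p=p[ok]
    f=lambda q:np.hypot(p[:,0]-q[0],p[:,1]-q[1])-R
    r=least_squares(f,g,loss='soft_l1').x
    ok=np.abs(f(r))<5.5;p=p[ok];r=least_squares(f,r,loss='soft_l1').x
    a=np.degrees(np.arctan2(p[:,1]-r[1],p[:,0]-r[0]))%360
    return r,len(p),np.std(f(r)),np.sort(a)
E
python3 - <<'E'
from fit import *
for n,b in(("scene",[(320,338,219,232),(303,319,205,224)]),("top",[(337-0-293+293-0,343,0,0)])):
    if n=="top":continue
    c=load(n,3)
    r,k,sd,a=fit(c,93.4,b,[557.4,60.1]);print(n,r,k,sd,a[[0,-1]])
    h=np.histogram(a,bins=36,range=(0,360))[0];print([(i*10,int(x)) for i,x in enumerate(h) if x])
c=load("top",3)
# top: crop (625..665,180..290)/5 + (253,175)
u0=253;r,k,sd,a=fit(c,93.4,[(297,307,208,233)],[557.4,60.1],vlo=90,sat=70);print("top",r,k,sd,a[[0,-1]])
E
```

```text
scene [555.47363565  58.53193286] 105 2.7371180373732407 [ 62.70615968 317.28580088]
[(60, 6), (70, 5), (80, 5), (90, 5), (100, 6), (110, 4), (120, 7), (130, 4), (140, 3), (150, 2), (230, 7), (240, 9), (250, 10), (260, 8), (270, 8), (280, 9), (290, 4), (300, 1), (310, 2)]
top [557.86524989  60.62138571] 78 2.2459073274829393 [247.80757052 313.80358241]
```

```bash
python3 -m creep '[0,1.9,1.9,0,0,0,0,0,0,0,-12,0,0,0,0,0,0,-14,0,0,0,0,0,0,-12,0,0,0,0,0,0,-8,0,0,0,0,0,0,-5,0,0,0,0,0,0,0,0,0,0,0,0,0,0,0,0,0,0,0,0,0,0,0,0]' 50; python3 - <<'E'
from rig import env
import cv2,numpy as np
P=[];O=[];F=[]
o=[]
for n in("scene","top"):
    c=env.read_camera(n); np.savez(f"{n}4.npz",**c);s=env.sense();P.append(s["position"]);O.append(s["orientation"]);F.append(s["wrist_force"])
    u,v=((325,240) if n=="scene" else (293,235))
    o.append(cv2.resize(c["color"][v-30:v+30,u-30:u+30],(400,400),interpolation=cv2.INTER_CUBIC))
cv2.imwrite("pics/c4.png",np.hstack(o));print(P,O,F)
E
```

```text
time_s: 6.7
position: [596.9, 70.9, 237.1]
orientation: [1.976, 2.442, 0.001]
wrist_force: [0.2, -0.4, -0.7]
gripper_width: 11.5
grip_force: 50.0
[array([596.93477076,  70.99232775, 237.08049519]), array([596.90242228,  71.00341488, 237.03457721])] [array([1.97610538e+00, 2.44177363e+00, 8.20463892e-04]), array([1.97610686e+00, 2.44183034e+00, 7.10105785e-04])] [array([ 0.58095401,  0.20325543, -0.28066794]), array([-0.22930703, -0.47190864, -0.99099796])]
```

View pics/c4.png

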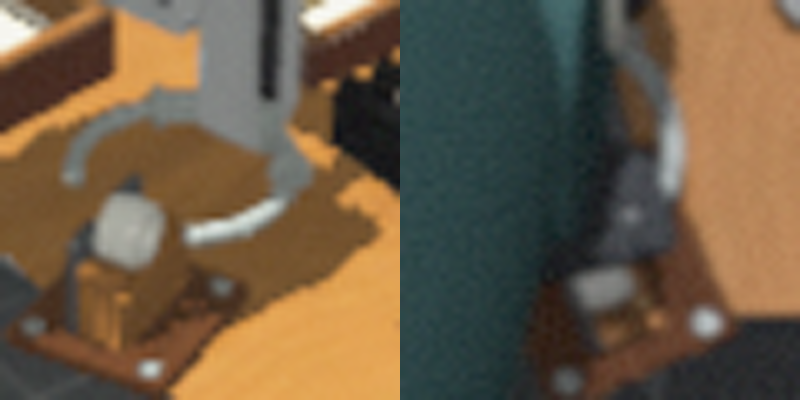

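The scene crop shows the right tip at about scene (323,245), just outside the bead's lip side at (314,244). I refit at this settled pose.

```bash
python3 - <<'E'
from fit import *
g=np.array([596.9,71.0])-38*np.array([np.cos(np.radians(12)),np.sin(np.radians(12))]);print("FK",g)
z=43.3
c=load("scene",4);
r,k,sd,a=fit(c,z,[(322,337,234,247),(304,318,222,238)],g,vlo=95,sat=60);print("scene",r,k,sd,a[[0,-1]])
r2,k,sd,a=fit(c,z,[(322,337,234,247)],g,vlo=95,sat=60);print("scene right only",r2,k,sd,a[[0,-1]])
c=load("top",4);r,k,sd,a=fit(c,z,[(297,306,208,235)],g,vlo=90,sat=70);print("top",r,k,sd,a[[0,-1]])
# nest in the new images: bolts
for n,w in(("scene",[(327.71,252.43),(299.5,258.8),(317,265)]),("top",[(308.5,252.71),(287.89,261.72)])):
    c=load(n,4);gr=c["color"].astype(float);hsv=cv2.cvtColor(c["color"],cv2.COLOR_BGR2HSV)
    for u,v in w:
        u0,v0=int(u+.5),int(v+.5);V=hsv[v0-4:v0+5,u0-4:u0+5,2].astype(float);S=hsv[v0-4:v0+5,u0-4:u0+5,1]
        W=np.where(S<90,np.clip(V-90,0,None),0);yy,xx=np.mgrid[-4:5,-4:5];uu,vv=u0+(W*xx).sum()/W.sum(),v0+(W*yy).sum()/W.sum()
        print(n,(round(uu,2),round(vv,2)),onz(c,uu,vv,9).round(1))
E
```

```text
FK [559.73039117  63.09935575]
scene [557.41976978  61.18159512] 107 2.8170139934770235 [ 65.81517418 328.67180628]
scene right only [553.67971662  61.88081284] 56 2.8396526130856206 [238.26310134 330.70124058]
top [560.38812416  63.52898527] 73 2.209656944494693 [245.41993811 317.86730784]
scene (np.float64(327.98), np.float64(252.46)) [[555.7  34.2   9. ]]
scene (np.float64(299.56), np.float64(258.92)) [[489.3  56.7   9. ]]
scene (np.float64(317.08), np.float64(264.89)) [[507.7  15.2   9. ]]
top (np.float64(308.54), np.float64(252.91)) [[508.9  18.    9. ]]
top (np.float64(288.0), np.float64(262.0)) [[491.6  60.3   9. ]]
```

```bash
python3 - <<'E'
import numpy as np
p=np.radians(12)-0.035*np.arange(51);x=38*np.cos(p);y=38*np.sin(p)
rx=np.round(x-x[0],1);ry=np.round(y-y[0],1)
for k in range(0,50,10): print(k,round(np.degrees(p[k]),1),[(round(a,1),round(b,1)) for a,b in zip(np.diff(rx)[k:k+10],np.diff(ry)[k:k+10])])
E
python3 -m creep '[0,-0.2,-0.6,-1.3,0,0,0,0,0,0,0,0,0,0,0,0,0,0,0,0,0,0,0,0,0,0,0,0,0,0,0,0,0,0,0]' 50
```

```text
0 12.0 [(np.float64(0.3), np.float64(-1.3)), (np.float64(0.2), np.float64(-1.3)), (np.float64(0.1), np.float64(-1.3)), (np.float64(0.1), np.float64(-1.4)), (np.float64(0.1), np.float64(-1.3)), (np.float64(0.0), np.float64(-1.3)), (np.float64(0.0), np.float64(-1.4)), (np.float64(-0.1), np.float64(-1.3)), (np.float64(-0.1), np.float64(-1.3)), (np.float64(-0.1), np.float64(-1.3))]
10 -8.1 [(np.float64(-0.3), np.float64(-1.3)), (np.float64(-0.2), np.float64(-1.3)), (np.float64(-0.3), np.float64(-1.3)), (np.float64(-0.4), np.float64(-1.3)), (np.float64(-0.3), np.float64(-1.3)), (np.float64(-0.5), np.float64(-1.3)), (np.float64(-0.5), np.float64(-1.2)), (np.float64(-0.5), np.float64(-1.2)), (np.float64(-0.5), np.float64(-1.2)), (np.float64(-0.7), np.float64(-1.2))]
20 -28.1 [(np.float64(-0.6), np.float64(-1.2)), (np.float64(-0.7), np.float64(-1.1)), (np.float64(-0.7), np.float64(-1.1)), (np.float64(-0.8), np.float64(-1.1)), (np.float64(-0.8), np.float64(-1.1)), (np.float64(-0.8), np.float64(-1.0)), (np.float64(-0.9), np.float64(-1.0)), (np.float64(-0.9), np.float64(-1.0)), (np.float64(-0.9
[... 285 characters left out ...]
at64(-0.7)), (np.float64(-1.1), np.float64(-0.6)), (np.float64(-1.2), np.float64(-0.6)), (np.float64(-1.2), np.float64(-0.6)), (np.float64(-1.3), np.float64(-0.5))]
40 -68.2 [(np.float64(-1.2), np.float64(-0.5)), (np.float64(-1.3), np.float64(-0.4)), (np.float64(-1.2), np.float64(-0.4)), (np.float64(-1.3), np.float64(-0.3)), (np.float64(-1.3), np.float64(-0.3)), (np.float64(-1.3), np.float64(-0.3)), (np.float64(-1.3), np.float64(-0.2)), (np.float64(-1.4), np.float64(-0.1)), (np.float64(-1.3), np.float64(-0.1)), (np.float64(-1.3), np.float64(-0.1))]
time_s: 7.3
position: [596.6, 70.4, 235.3]
orientation: [1.976, 2.442, -0.0]
wrist_force: [-0.4, -0.3, -1.0]
gripper_width: 11.5
grip_force: 50.0
```

```bash
python3 -m creep '[0,0.3,-1.3,0.2,0,0,-0.035,0,0.2,-1.3,0,0,0,-0.035,0,0.1,-1.3,0,0,0,-0.035,0,0.1,-1.4,0,0,0,-0.035,0,0.1,-1.3,0,0,0,-0.035,0,0,-1.3,0,0,0,-0.035,0,0,-1.4,0,0,0,-0.035,0,-0.1,-1.3,0,0,0,-0.035,0,-0.1,-1.3,0,0,0,-0.035,0,-0.1,-1.3,0,0,0,-0.035,0,0,0,0,0,0,0,0,0,0,0,0,0,0]' 50
```

```text
time_s: 8.5
position: [597.1, 57.2, 235.5]
orientation: [2.371, 2.061, -0.0]
wrist_force: [0.9, 0.1, -0.8]
gripper_width: 11.7
grip_force: 50.0
```

```bash
python3 -m creep '[0,-0.3,-1.3,0,0,0,-0.035,0,-0.2,-1.3,0,0,0,-0.035,0,-0.3,-1.3,0,0,0,-0.035,0,0,0,0,0,0,0]' 50;  python3 - <<'E'
from rig import env
import cv2,numpy as np
c=env.read_camera("scene"); np.savez("scene5.npz",**c)
print(env.sense()["wrist_force"],env.sense()["torque"])
o=[cv2.resize(c["color"][215:275,285:345],(600,600),interpolation=cv2.INTER_CUBIC)]
cv2.imwrite("pics/c5.png",np.hstack(o))
E
```

```text
time_s: 8.9
position: [596.2, 53.1, 235.5]
orientation: [2.478, 1.931, -0.0]
wrist_force: [-0.4, 0.5, -1.8]
gripper_width: 11.4
grip_force: 50.0
[ 0.06171857  0.55663162 -0.26324162] [-0.07317729  0.05218647 -0.01798989]
```

View pics/c5.png

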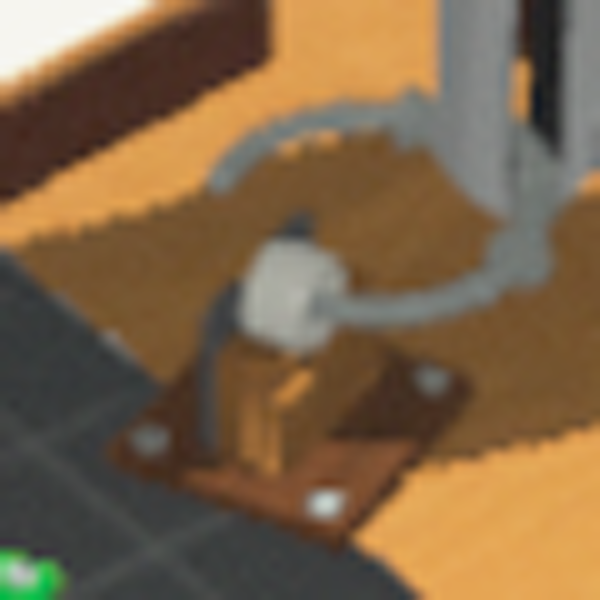

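The crop shows the right tip entering the bead's bore at about crop (325,305), which is scene (317,245). It is centred on the bead, with no contact force. I continue in small steps.

```bash
python3 -m creep '[0,-0.4,-1.3,0,0,0,-0.035,0,-0.3,-1.3,0,0,0,-0.035,0,0,0,0,0,0,0]' 50; python3 -m creep '[0,-0.5,-1.3,0,0,0,-0.035,0,-0.5,-1.2,0,0,0,-0.035,0,0,0,0,0,0,0]' 50
```

```text
time_s: 9.25
position: [595.5, 50.4, 235.5]
orientation: [2.544, 1.843, -0.0]
wrist_force: [-0.3, -0.7, -1.7]
gripper_width: 11.6
grip_force: 50.0
time_s: 9.55
position: [594.5, 47.8, 235.5]
orientation: [2.607, 1.752, -0.001]
wrist_force: [0.3, -1.5, 0.1]
gripper_width: 11.7
grip_force: 50.0
```

```bash
python3 -m creep '[0,-0.5,-1.2,0,0,0,-0.035,0,-0.5,-1.2,0,0,0,-0.035,0,-0.7,-1.2,0,0,0,-0.035,0,0,0,0,0,0,0]' 50; python3 -m creep '[0,-0.6,-1.2,0,0,0,-0.035,0,-0.7,-1.1,0,0,0,-0.035,0,-0.7,-1.1,0,0,0,-0.035,0,-0.8,-1.1,0,0,0,-0.035,0,0,0,0,0,0,0]' 50
```

```text
time_s: 9.95
position: [592.6, 44.3, 235.4]
orientation: [-2.696, -1.613, 0.001]
wrist_force: [-2.4, -1.9, -0.7]
gripper_width: 11.1
grip_force: 50.0
time_s: 10.45
position: [589.9, 40.0, 235.4]
orientation: [-2.802, -1.421, 0.001]
wrist_force: [-2.1, -2.4, -0.6]
gripper_width: 11.7
grip_force: 50.0
```

```bash
python3 -m creep '[0,-0.4,-0.2,0,0,0,0,0,-0.8,-1.1,0,0,0,-0.035,0,-0.8,-1.0,0,0,0,-0.035,0,0,0,0,0,0,0]' 50; python3 -m creep '[0,-0.9,-1.0,0,0,0,-0.035,0,-0.9,-1.0,0,0,0,-0.035,0,-0.9,-0.9,0,0,0,-0.035,0,-1.0,-0.9,0,0,0,-0.035,0,0,0,0,0,0,0]' 50
```

```text
time_s: 10.85
position: [588.2, 37.4, 235.6]
orientation: [2.85, 1.32, 0.0]
wrist_force: [0.4, -4.8, -0.2]
gripper_width: 11.5
grip_force: 50.1
time_s: 11.35
position: [584.2, 34.1, 235.4]
orientation: [-2.935, -1.119, 0.001]
wrist_force: [-0.6, -1.7, 0.6]
gripper_width: 11.4
grip_force: 50.0
```

```bash
python3 -m creep '[0,-1.0,-0.9,0,0,0,-0.035,0,-1.1,-0.8,0,0,0,-0.035,0,-1.0,-0.8,0,0,0,-0.035,0,-1.1,-0.8,0,0,0,-0.035,0,-1.1,-0.7,0,0,0,-0.035,0,0,0,0,0,0,0]' 50; python3 -m creep '[0,-1.2,-0.7,0,0,0,-0.035,0,-1.1,-0.6,0,0,0,-0.035,0,-1.2,-0.6,0,0,0,-0.035,0,0,0,0,0,0,0]' 50
```

```text
time_s: 11.95
position: [579.0, 29.8, 235.5]
orientation: [3.022, 0.857, 0.0]
wrist_force: [1.7, -3.3, -0.6]
gripper_width: 11.5
grip_force: 50.0
time_s: 12.35
position: [575.3, 28.2, 235.4]
orientation: [-3.062, -0.698, 0.001]
wrist_force: [-0.5, -0.8, 1.1]
gripper_width: 11.4
grip_force: 50.0
```

```bash
python3 -m creep '[0,-1.2,-0.6,0,0,0,-0.035,0,-1.3,-0.5,0,0,0,-0.035,0,-1.2,-0.5,0,0,0,-0.035,0,-1.3,-0.4,0,0,0,-0.035,0,0,0,0,0,0,0]' 50; python3 -m creep '[0,-1.2,-0.4,0,0,0,-0.035,0,0,0,0,0,0,0]' 50;python3 -m creep '[0,-1.3,-0.3,0,0,0,-0.035,0,0,0,0,0,0,0]' 50
```

```text
time_s: 12.85
position: [570.4, 26.2, 235.4]
orientation: [-3.104, -0.483, 0.001]
wrist_force: [0.1, -2.1, 0.9]
gripper_width: 11.4
grip_force: 50.0
time_s: 13.05
position: [569.3, 25.4, 235.5]
orientation: [3.112, 0.428, 0.0]
wrist_force: [2.6, -4.9, -0.5]
gripper_width: 11.4
grip_force: 50.0
time_s: 13.25
position: [568.1, 25.3, 235.6]
orientation: [3.119, 0.373, 0.001]
wrist_force: [2.4, -2.2, -0.6]
gripper_width: 11.4
grip_force: 50.0
```

```bash
for i in 1 2; do python3 -m creep '[0,-0.7,-0.2,0,0,0,-0.02,0,0,0,0,0,0,0]' 50;done; python3 -m creep '[0,-0.8,-0.1,0,0,0,-0.02,0,0,0,0,0,0,0]' 50
```

```text
time_s: 13.45
position: [567.4, 25.2, 235.6]
orientation: [-3.123, -0.343, -0.0]
wrist_force: [3.3, -2.6, 0.0]
gripper_width: 11.6
grip_force: 50.0
time_s: 13.65
position: [566.8, 24.7, 235.7]
orientation: [3.125, 0.312, 0.001]
wrist_force: [4.3, -4.8, 0.3]
gripper_width: 11.9
grip_force: 50.0
time_s: 13.85
position: [566.2, 24.2, 235.8]
orientation: [3.128, 0.28, 0.002]
wrist_force: [5.8, -7.7, -1.0]
gripper_width: 11.4
grip_force: 50.1
```

```bash
python3 -m creep '[0,-0.8,-0.1,0,0,0,-0.02,0,0,0,0,0,0,0]' 50; python3 -m creep '[0,-0.7,-0.1,0,0,0,-0.02,0,0,0,0,0,0,0]' 50
```

```text
time_s: 14.05
position: [565.6, 23.8, 236.0]
orientation: [3.13, 0.249, 0.004]
wrist_force: [7.5, -10.2, -2.0]
gripper_width: 11.8
grip_force: 50.1
time_s: 14.25
position: [564.4, 24.3, 235.6]
orientation: [3.134, 0.218, 0.0]
wrist_force: [1.8, -3.9, -0.6]
gripper_width: 11.8
grip_force: 50.0
```

```bash
for i in 1 2; do python3 -m creep '[0,-0.8,-0.1,0,0,0,-0.02,0,0,0,0,0,0,0]' 50; done; python3 -m creep '[0,-0.7,-0.1,0,0,0,-0.02,0,0,0,0,0,0,0]' 50
```

```text
time_s: 14.45
position: [563.5, 24.2, 235.5]
orientation: [3.135, 0.187, 0.0]
wrist_force: [3.2, -5.9, -0.4]
gripper_width: 11.0
grip_force: 50.0
time_s: 14.65
position: [562.7, 24.1, 235.6]
orientation: [3.137, 0.155, 0.0]
wrist_force: [2.7, -5.2, 0.0]
gripper_width: 11.8
grip_force: 50.0
time_s: 14.85
position: [562.1, 23.8, 235.7]
orientation: [3.138, 0.124, 0.001]
wrist_force: [3.2, -8.3, 0.4]
gripper_width: 11.4
grip_force: 50.1
```

```bash
python3 -m creep '[0,-0.8,0,0,0,0,-0.02,0,0,0,0,0,0,0]' 50
```

```text
time_s: 15.05
position: [561.4, 23.9, 235.7]
orientation: [3.139, 0.092, 0.001]
wrist_force: [5.0, -4.5, -0.7]
gripper_width: 11.7
grip_force: 50.0
```

```bash
python3 -m creep '[0,-0.4,0,0,0,0,-0.01,0,0,0,0,0,0,0]' 50
```

```text
time_s: 15.25
position: [560.9, 24.6, 235.5]
orientation: [-3.14, -0.078, 0.0]
wrist_force: [2.4, -1.7, -0.4]
gripper_width: 11.5
grip_force: 50.0
```

```bash
for i in 1 2; do python3 -m creep '[0,-0.4,0,0,0,0,-0.01,0,0,0,0,0,0,0]' 50; done; python3 - <<'E'
from rig import env
import cv2,numpy as np
c=env.read_camera("scene"); np.savez("scene6.npz",**c)
print(env.sense()["wrist_force"],env.sense()["torque"])
cv2.imwrite("pics/c6.png",cv2.resize(c["color"][215:275,285:345],(600,600),interpolation=cv2.INTER_CUBIC))
E
```

```text
time_s: 15.45
position: [560.5, 24.4, 235.6]
orientation: [-3.141, -0.063, -0.0]
wrist_force: [3.1, -2.6, -0.2]
gripper_width: 11.5
grip_force: 50.0
time_s: 15.65
position: [560.2, 24.3, 235.6]
orientation: [3.141, 0.047, 0.0]
wrist_force: [4.4, -3.3, -0.5]
gripper_width: 11.5
grip_force: 50.0
[ 4.28213198 -3.20106355 -0.2104561 ] [-0.80199322 -0.7541209  -0.00974175]
```

View pics/c6.png

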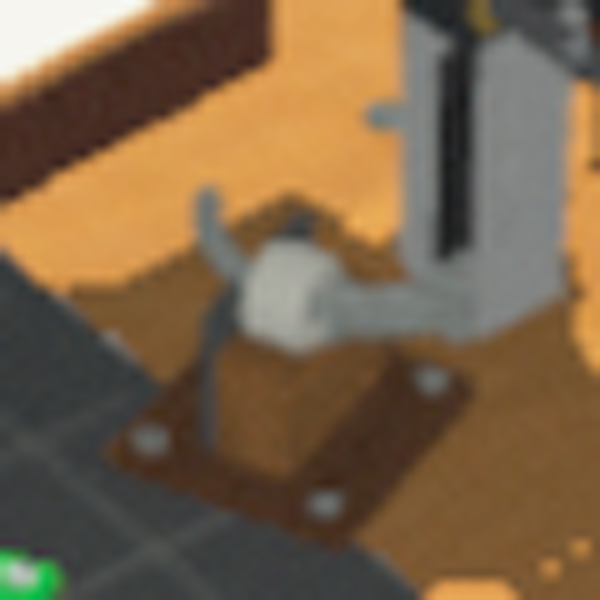

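The crop shows the bar through the bead, with the tip standing out beyond the plate at about scene (306,234). The drop at the click has been felt, and I feel on for the collar, easing the side force.

```bash
python3 -m creep '[0,0,0.2,0,0,0,-0.01,0,0,0,0,0,0,0]' 50;  python3 -m creep '[0,-0.4,0,0,0,0,-0.01,0,0,0,0,0,0,0]' 50
```

```text
time_s: 15.9
position: [560.1, 24.3, 235.6]
orientation: [3.141, 0.031, 0.0]
wrist_force: [3.3, -4.4, 1.0]
gripper_width: 11.3
grip_force: 50.0
time_s: 16.1
position: [559.7, 24.0, 235.6]
orientation: [3.141, 0.015, 0.001]
wrist_force: [4.4, -6.0, -0.5]
gripper_width: 11.4
grip_force: 50.0
```

```bash
python3 -m creep '[0,-0.4,0,0,0,0,-0.01,0,0,0,0,0,0,0]' 50
```

```text
time_s: 16.3
position: [559.4, 23.9, 235.7]
orientation: [3.14, -0.001, 0.001]
wrist_force: [4.9, -7.5, -0.4]
gripper_width: 11.4
grip_force: 50.0
```

```bash
python3 -m creep '[0,-0.4,0,0,0,0,-0.01,0,0,0,0,0,0,0]' 50;  python3 -m creep '[0,-0.4,0,0,0,0,-0.01,0,0,0,0,0,0,0]' 50
```

```text
time_s: 16.5
position: [559.0, 23.9, 235.7]
orientation: [3.14, -0.016, 0.001]
wrist_force: [3.8, -7.7, -0.9]
gripper_width: 11.1
grip_force: 50.0
time_s: 16.7
position: [558.7, 23.7, 235.8]
orientation: [3.14, -0.032, 0.002]
wrist_force: [5.1, -8.4, -1.8]
gripper_width: 11.6
grip_force: 50.0
```

```bash
python3 -m creep '[0,-0.3,0,0,0,0,-0.008,0,0,0,0,0,0,0]' 50
```

```text
time_s: 16.9
position: [558.4, 23.6, 235.8]
orientation: [3.14, -0.045, 0.002]
wrist_force: [6.0, -9.6, -1.1]
gripper_width: 11.6
grip_force: 50.0
```

```bash
python3 -m creep '[0,0.8,0,0,0,0,0.02,0,0.8,0,0,0,0,0.02,0,0.8,0,0,0,0,0.02,0,0,0,0,0,0,0]' 50
```

```text
time_s: 17.3
position: [560.5, 24.6, 235.5]
orientation: [-3.141, -0.052, 0.001]
wrist_force: [1.1, -3.4, 0.4]
gripper_width: 11.3
grip_force: 50.0
```

```bash
python3 -m creep '[0,0.4,0,0,0,0,0.01,0,0.4,0.2,0,0,0,0.01,0,0,0,0,0,0,0]' 50;python3 -m creep '[0,0,0,1,0,0,0,0,0,0,2,0,0,0,0,0,0,0,0,0,0]' 50
```

```text
time_s: 17.6
position: [561.2, 25.0, 235.4]
orientation: [-3.14, -0.084, 0.001]
wrist_force: [-1.5, -1.1, 1.2]
gripper_width: 11.5
grip_force: 50.0
time_s: 17.9
position: [561.5, 24.9, 238.8]
orientation: [-3.14, -0.083, -0.0]
wrist_force: [0.5, -1.0, -1.5]
gripper_width: 11.9
grip_force: 50.0
```

```bash
python3 -m creep '[0,0,0,4,0,0,0,0,0,0,6,0,0,0,0,0,0,10,0,0,0,0,0,0,15,0,0,0,0,0,0,15,0,0,0,0,0,0,15,0,0,0,0,0,0,10,0,0,0,0,0,0,0,0,0,0,0,0,0,0,0,0,0]' 50; python3 - <<'E'
from rig import env
import cv2,numpy as np
c=env.read_camera("scene"); np.savez("scene7.npz",**c);d=env.read_camera("top");np.savez("top7.npz",**d)
print(env.sense()["position"],env.sense()["wrist_force"])
cv2.imwrite("pics/c7.png",np.hstack([cv2.resize(c["color"][195:255,285:325],(400,600),interpolation=cv2.INTER_CUBIC),cv2.resize(d["color"][205:265,273:313],(400,600),interpolation=cv2.INTER_CUBIC)]))
E
```

```text
time_s: 18.8
position: [561.3, 25.0, 313.4]
orientation: [-3.14, -0.083, 0.0]
wrist_force: [0.1, 0.5, -2.2]
gripper_width: 11.5
grip_force: 50.0
[561.21857372  24.88495194 313.00185186] [ 0.9397073   0.20866754 -1.22226265]
```

View pics/c7.png

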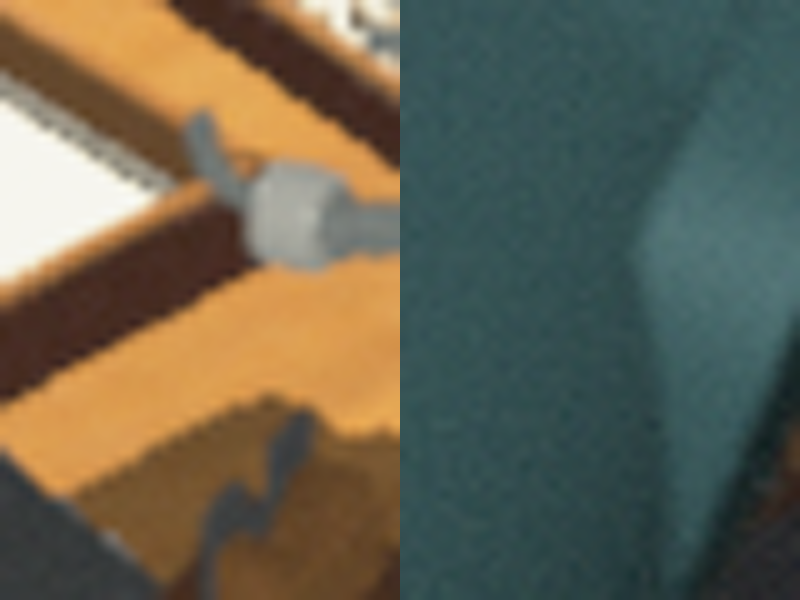

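The scene crop shows the bead on the bar at about scene (315,216), with the tip at (305,207). The nest below is empty. I check the bead's angle on the bar.

```bash
python3 - <<'E'
from h import *
c=load("scene",7);z=119.5;C=np.array([559.2-2,62.9-2])
hsv=cv2.cvtColor(c["color"],cv2.COLOR_BGR2HSV)
for nm,(u,v) in dict(bead=(314.7,216.4),tip=(304.9,207.3),faceL=(311.0,215.4),faceR=(318.4,217.3)).items():
    p=onz(c,u,v,z)[0];d=p[:2]-C;a=np.degrees(np.arctan2(d[1],d[0]))
    print(nm,p.round(1),"r",np.hypot(*d).round(1),"rel",((-86.97-a)+180)%360-180)
E
```

```text
bead [524.3  45.  119.5] r 36.6 rel 67.29185843538201
tip [529.2  86.5 119.5] r 37.9 rel 135.41768554368355
faceL [520.3  53.  119.5] r 37.8 rel 80.99149014610668
faceR [528.5  37.4 119.5] r 37.2 rel 53.69798965226019
```

The bead measures about 67° on the bar and the tip 135.4°, so against 69.8° it is seated at the collar within the measuring error. Next I carry them to the tray, turning the signet towards +x.

```bash
python3 -m creep '[0,-2.2,17.7,0,0,0,0.1265,0,-2.2,17.7,0,0,0,0.1265,0,-2.2,17.7,0,0,0,0.1265,0,-2.2,17.7,0,0,0,0.1265,0,-2.2,17.7,0,0,0,0.1265,0,-2.2,17.7,0,0,0,0.1265,0,-2.2,17.7,0,0,0,0.1265,0,-2.2,17.7,0,0,0,0.1265,0,-2.2,17.7,0,0,0,0.1265,0,-2.2,17.7,0,0,0,0.1265,0,-2.2,17.7,0,0,0,0.1265,0,-2.2,17.7,0,0,0,0.1265,0,0,0,0,0,0,0,0,0,0,0,0,0,0,0,0,0,0,0,0,0,0,0,0,0,0,0,0]' 50
```

```text
time_s: 20.5
position: [535.1, 236.4, 313.4]
orientation: [2.224, 2.219, -0.001]
wrist_force: [-0.6, -0.3, -0.8]
gripper_width: 11.5
grip_force: 50.0
```

```bash
python3 -m creep '[0,0,3.9,-10,-0.02,0,0,0,0,3.9,-15,-0.02,0,0,0,0,3.9,-15,-0.02,0,0,0,0,0,-15,0,0,0,0,0,0,-15,0,0,0,0,0,0,-12,0,0,0,0,0,0,-8,0,0,0,0,0,0,-6,0,0,0,0,0,0,-4,0,0,0,0,0,0,0,0,0,0,0,0,0,0,0,0,0]' 50; python3 - <<'E'
from rig import env
import cv2,numpy as np
from scipy.spatial.transform import Rotation as R
s=env.sense();print(s["position"],(s["position"]+R.from_rotvec(s["orientation"]).apply([0,0,193.7])).round(1))
o=[]
for n,(u,v) in(("scene",(265,218)),("top",(200,255))):
    c=env.read_camera(n);o.append(cv2.resize(c["color"][v-50:v+50,u-50:u+50],(400,400),interpolation=cv2.INTER_CUBIC))
cv2.imwrite("pics/c8.png",np.hstack(o))
E
```

```text
time_s: 21.6
position: [535.1, 248.9, 213.9]
orientation: [2.191, 2.191, -0.065]
wrist_force: [-0.4, 0.2, -0.6]
gripper_width: 11.5
grip_force: 50.0
[535.14456428 248.87798458 213.89903244] [535.2 237.3  20.5]
```

View pics/c8.png

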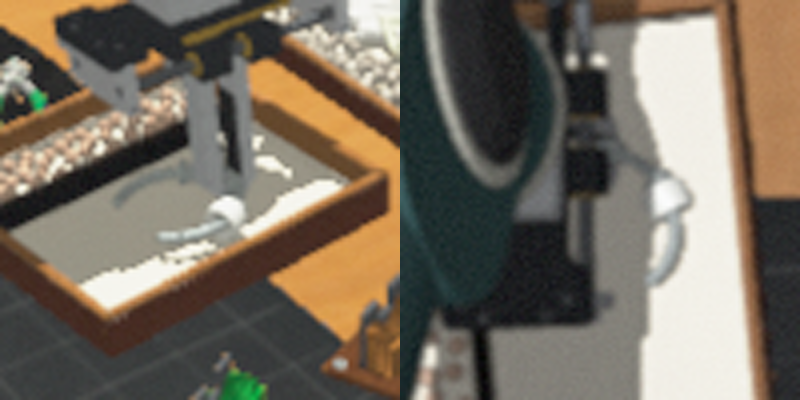

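The crops show the bangle with the bead against the collar, well inside the empty part of the tray, with the bead at about top (217,253). I lower the last few millimetres by feel.

```bash
python3 -m creep '[0,0,0,-3,0,0,0,0,0,0,-2,0,0,0,0,0,0,0,0,0,0]' 50; for i in 1 2; do python3 -m creep '[0,0,0,-0.8,0,0,0,0,0,0,0,0,0,0]' 50; done
```

```text
time_s: 22.0
position: [534.9, 248.8, 208.2]
orientation: [2.191, 2.191, -0.066]
wrist_force: [0.3, -0.9, -1.3]
gripper_width: 11.0
grip_force: 50.0
time_s: 22.2
position: [535.0, 248.8, 207.6]
orientation: [2.191, 2.191, -0.066]
wrist_force: [0.6, -0.1, -1.3]
gripper_width: 11.7
grip_force: 50.0
time_s: 22.4
position: [535.1, 248.9, 207.0]
orientation: [2.191, 2.191, -0.066]
wrist_force: [-0.4, 0.1, 1.1]
gripper_width: 11.6
grip_force: 50.0
```

```bash
for i in 1 2; do python3 -m creep '[0,0,0,-0.6,0,0,0,0,0,0,0,0,0,0]' 50; done
```

```text
time_s: 22.6
position: [535.2, 248.8, 206.7]
orientation: [2.191, 2.191, -0.065]
wrist_force: [-2.7, -1.8, 8.5]
gripper_width: 11.6
grip_force: 50.0
time_s: 22.8
position: [535.2, 248.8, 206.5]
orientation: [2.191, 2.191, -0.065]
wrist_force: [-3.2, 0.1, 14.4]
gripper_width: 11.5
grip_force: 50.1
```

```bash
python3 -m creep '[0,0,0,0.8,0,0,0,0,0,0,0,0,0,0]' 50 && python3 -m creep '[0.16,0,0,0,0,0,0,0.2,0,0,0,0,0,0,0.3,0,0,0,0,0,0,0.35,0,0,0,0,0,0,0.35,0,0,0,0,0,0,0.35,0,0,0,0,0,0]' 10
```

```text
time_s: 23.0
position: [535.1, 248.9, 206.8]
orientation: [2.191, 2.191, -0.065]
wrist_force: [-0.9, 0.5, 5.5]
gripper_width: 11.6
grip_force: 50.0
time_s: 23.6
position: [535.0, 248.8, 206.5]
orientation: [2.191, 2.191, -0.066]
wrist_force: [0.1, -0.3, -0.6]
gripper_width: 33.2
grip_force: 0.0
```

```bash
python3 -m creep '[0.35,0,0.6,10,0,0,0,0.35,0,1.2,20,0,0,0,0.35,0,1.8,30,0,0,0,0.35,0,2,40,0,0,0,0.35,0,10,40,0,0,0,0.35,-10,40,20,0,0,0,0.35,-15,40,0,0,0,0,0.35,-15,40,0,0,0,0,0.35,-15,40,0,0,0,0,0.35,-20,40,0,0,0,0,0.35,-20,40,0,0,0,0,0.35,-20,40,0,0,0,0,0.35,0,0,0,0,0,0,0.35,0,0,0,0,0,0]' 10; python3 - <<'E'
from rig import env
import cv2,numpy as np
o=[]
for n,(u,v) in(("scene",(262,218)),("top",(200,255))):
    c=env.read_camera(n);np.savez(f"{n}9.npz",**c);o.append(cv2.resize(c["color"][v-30:v+30,u-30:u+30],(400,400),interpolation=cv2.INTER_CUBIC))
cv2.imwrite("pics/c9.png",np.hstack(o))
E
```

```text
time_s: 25.0
position: [419.3, 545.0, 366.8]
orientation: [2.189, 2.192, -0.066]
wrist_force: [0.1, -0.4, -0.2]
gripper_width: 32.8
grip_force: 0.0
```

View pics/c9.png

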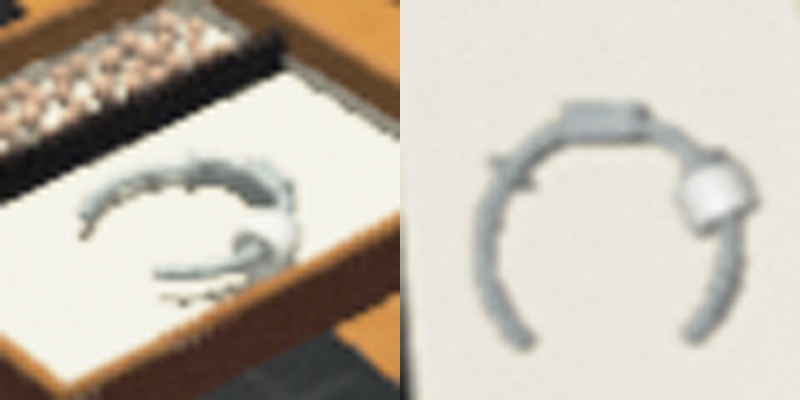

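The crops show the bangle lying flat in the empty part of the tray. The bead is seated against its collar at about top (217,254), roughly 67–70° from the signet, and the robot is clear of it.

```bash
python3 -c "
from rig import env
print(env.sign_off())"
```

```text
the job is handed in; nothing more can be done
None
```

The bead clicked over the ridge and sits against the stop collar, and bangle and bead lie together in the empty part of the pearl tray; the job was handed in at about 25 s, and the verdict was not shown.

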